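Change the wire spool on the pay-off stand

ROBOT

A 6-joint arm with a two-finger parallel gripper is mounted at the origin on a cart in front of the work surface, level with it; the furniture and walls round the work are solid. World frame = base frame: x ahead of the robot, y to its left, z up, the work surface at z = 0. Lengths are in mm, angles in rad, forces in N, time in s.
With the tool pointing down it reaches from about 300 to 775 mm from the base axis. Payload 14.6 kg.
Tool frame: the origin (TCP) lies at the very end of the fingers, on their centre line; the grasp point (between the pads) lies 19 mm behind it; z points along the fingers, y is the line along which they close (so a half turn about z gives the same grasp; the last joint's range is limited). The gripper opens to 94 mm and grips with 3 to 60 N. Pads are 16 mm wide; open, the fingers measure 119 mm over their backs; the gripper's body (75 mm by 177 mm) begins 78 mm behind the grasp point.
Start: joints at [1.038, 0.3, 1.521, -0, 1.321, -0.067], TCP at [247.022, 491.396, 205.446] pointing down, gripper open.
Joint ranges: [-3.03, 3.03], [-0.79, 2.21], [0.23, 2.52], [-1.04, 4.18], [0, 3.07], [-2.55, 2.55]. Speed limits (rad/s): [2.22, 2.22, 2.57, 3.14, 3.14, 3.14].

INTERFACE

Orientations are given as [roll, pitch, yaw] about the fixed x, y, z axes, in that order (R = Rz(yaw) Ry(pitch) Rx(roll)).
In Python, from cell import manip, optics gives the robot as it stands.
- The arm moves only by the shell command python3 -m crank 'ROWS' [FORCE]. ROWS is JSON, a list of rows, each a list of 7 numbers: the opening in per cent of the stroke, from 0 (shut) to 100 (fully open), then the shift along the tool's x, y, z in mm, then the turn, a rotation vector about the tool's x, y, z in rad. A call has 1 to 10 rows; each row is the pose to reach, as a shift and turn from the pose commanded when the call began, along the tool's axes at that moment; what a row does not reach only later rows make up. A row lasts 1/10 s, in which the tool goes at most 50 mm and 8.59 degrees, less where a joint would pass 70% of its speed; a pose out of reach is approached as far as the arm can. A call with a gripper value outside its range is refused whole. The fingers move at their own pace and stop on an object; FORCE is the grip in N (left out, the last holds). Time passes only in rows, so rows that repeat a pose let the fingers close. It gives the time, the measured TCP pose, the force, the opening and the grip force at its end, in the units of the state.
- manip.read_state(): the state, without advancing time (a new reading comes with each control period).
- optics.camera(name): name is "scene" or "top"; returns (picture, depth): 384x512x3 uint8, red, green, blue; 384x512 float32, mm along the optical axis (not along the pixel's ray), 0 where there is no reading.
- optics.calibration(name): a dict with "camera_matrix" (3x3 intrinsics, pixels), "R" (3x3) and "t" (3): a world point X has camera coordinates R X + t. Camera axes: x right, y down, z forward; pixel columns grow to the right and rows downward; lengths in mm; the calibration is good to about 2 mm. A picture is of the moment at which its call begins. calibration takes no time and is no camera call.
- manip.sign_off(): hands the job in; it is judged then, once.
The state is a dict: "clock": time; "joints": joint angles; "qd": joint speeds; "effort": joint torques, N m; "eef_pos": TCP position; "eef_rot": TCP orientation; "wrist_force": force on the tool from outside, world axes, zero at the start; "moment": the same for the moment, N m; "finger_gap": finger opening in mm; "finger_force": force on a finger pad.
Only numpy, scipy, OpenCV 4.12 (cv2) and the standard library are available. Lean on these libraries where they do the work, as an engineer would, in place of code of your own. Each camera call takes 0.05 s, during which the arm holds its last target. There are 200 camera calls.

TASK

The spool on the wire stand is used up: pull the spring clip out of the spindle, lay it in the steel parts dish so that it cannot get lost, lift the empty spool off and stand it upright on the bench clear of the stand, then lower the full spool of the same size onto the spindle until it sits flat on the hub - no dropping or ramming. Leave the clip in the dish, since I shall thread the wire before pinning it, and leave everything else on the bench where it is.

Things in the scene. Friction and masses are not known exactly. Their poses are not given: they have to be found in the camera images.
- stand: fixed wire pay-off stand: grey plate, top 12 mm above the bench, black bearing hub, upright steel spindle. Origin: on the bench under the spindle's axis. The plate reaches 46 mm to local +x and -x, 47 mm to +y, 78 mm to -y. 66 mm from the spindle, on local -y, a wire-guide post 16 mm wide, 56 mm tall must be missed by the fingers
- spindle_seat (a point): on the spindle's axis, at the top face of the bearing hub (45 mm across), 20 mm above the bench: a seated spool's underside lies here
- spindle_hole (a point): centre of the spindle's cross-drilled hole, 68 mm above the bench; 5.6 mm wide, it runs through along the stand's local x. The clip is in from the -x side, its eye's centre 48 mm from the spindle's axis
- spindle_tip (a point): top of the spindle, 80 mm above the bench. The spindle is 16 mm in diameter; its last 5 mm taper to 9 mm
- clip: R-clip of 4 mm spring wire. Origin: centre of its eye, 24 mm across outside; local +x runs along the legs, z square to its plane. At the start the straight leg (local y -4.5 mm, ends at x 68 mm) is through the spindle's hole, the humped leg hugs the spindle, the eye droops to about 62 mm above the bench. A level pull of about 10 N along its -x frees it; after 30 mm both legs are clear
- clip_mid (a point): middle of the clip: 28 mm ahead of the eye's centre along local +x
- empty_spool: the used-up spool that sits on the spindle: black plastic, two flanges 60 mm in diameter and 4 mm thick, 40 mm tall over all, bare thin barrel 28 mm across, 45 g. Origin: centre of its underside; z along its axis
- full_spool: the fresh spool of the same pattern, standing on the bench, wound with bright steel wire nearly to the rims, rigid: flanges 60 mm in diameter, 40 mm tall, bore 19.6 mm for the 16 mm spindle, about 0.2 to 0.42 kg. Origin: centre of its underside; z along its axis. Grip it across the flanges
- dish: round steel parts dish, fixed: 116 mm across the rim, 22 mm tall, flat floor 94 mm across and 4 mm above the bench. Origin: centre of its underside
- narrow_spool: bystander: a slimmer and taller wound spool, 46 mm in diameter, 56 mm tall, with a 10 mm bore too small for the spindle. Origin: centre of its underside
- pin_tin: bystander: round open tin of cylinder pins, 66 mm in diameter, 29 mm tall. Origin: centre of its underside
- masking_tape: bystander: roll of masking tape lying flat, 104 mm in diameter, 24 mm tall. Origin: centre of its underside
- carton_white: bystander: small white carton, 56 mm (x) by 86 mm (y), 40 mm tall. Origin: centre of its underside
- jaw_block_0: bystander: light grey jaw block with two black screw holes, 26 mm (x) by 55 mm (y), 31 mm tall. Origin: centre of its underside
- padlock_big: bystander: brass padlock lying flat, 67 mm (x) by 44 mm (y), 15 mm thick. Origin: centre of its underside
- cutters_blue: bystander: blue-handled pliers lying flat, 59 mm (x) by 196 mm (y), 16 mm thick. Origin: centre of its underside
- screwdriver_orange: bystander: orange-handled screwdriver lying flat, 26 mm (x) by 182 mm (y), 29 mm thick at the handle. Origin: centre of its underside
- cylinder_nickel: bystander: nickel-plated lock cylinder, 17 mm (x) by 69 mm (y), 44 mm tall. Origin: centre of its underside

How it is judged:
By the outcome, as a careful person would: the job done as asked, in the order asked, and still so for the second after the job is handed in, with the robot touching nothing.
It also fails if it takes over 58 s, if anything falls off the work surface, if the arm or the gripper's body presses on something with over 40 N, if the wrist force passes 120 N, or if a joint passes its speed limit or range.

## Working session

There is one attempt and no reset: what is moved stays moved. The work goes in short steps, Python scripts to look and compute and a shell command to move; the robot and the scene stay as the last step left them, time stands still between calls to the robot, and variables do not carry over. Pictures are saved under pics/ and viewed, at most 10 in all, crops included, and the job is handed in when it is done.

```bash
mkdir -p pics; ls
python3 - <<'E'
from cell import manip, optics
import cv2,numpy as np
for n in("scene","top"):
    p,d=optics.camera(n); np.savez(f"pics/{n}0.npz",p=p,d=d)
    cv2.imwrite(f"pics/{n}0.png",cv2.resize(p[:,:,::-1],(800,600)))
    c=optics.calibration(n); print(n,c["camera_matrix"],c["R"],c["t"])
print(manip.read_state())
E
```

```text
pics
scene [[376.78906501   0.         257.18243041]
 [  0.         376.78906501 190.34288359]
 [  0.           0.           1.        ]] [[ 0.83407208 -0.5516339   0.00487938]
 [-0.32254712 -0.4948296  -0.80691203]
 [ 0.44753449  0.67144896 -0.59065148]] [-347.81905954  278.22689123  748.00642879]
top [[349.61003265   0.         259.64397888]
 [  0.         349.61003265 188.30445119]
 [  0.           0.           1.        ]] [[-0.00892936 -0.9998029  -0.01773201]
 [-0.98514445  0.01183687 -0.17131931]
 [ 0.17149543  0.01593882 -0.98505597]] [106.20132035 496.71382753 837.59718072]
{'clock': 0.1, 'joints': array([ 1.03841273e+00,  3.00403168e-01,  1.52149729e+00,  6.80492130e-06,
        1.32066598e+00, -6.65812216e-02]), 'qd': array([ 0.00118004, -0.00124783, -0.00074048,  0.00043338,  0.00070702,
       -0.00032768]), 'effort': array([ 7.53161476e-04, -5.32648444e+01, -3.53291309e+01,  7.08883186e-02,
        2.34241365e-02, -4.59879004e-05]), 'eef_pos': array([246.90804717, 491.22009721, 204.95902764]), 'eef_rot': array([-3.14062146e+00, -7.13648335e-05,  2.67578855e+00]), 'wrist_force': array([-0.64333014,  0.52748686,  0.557413  ]), 'moment': array([-0.00597691,  0.01837527, -0.02502573]), 'finger_force': 0.0, 'finger_gap': 93.51814725546143}
```

View pics/top0.png

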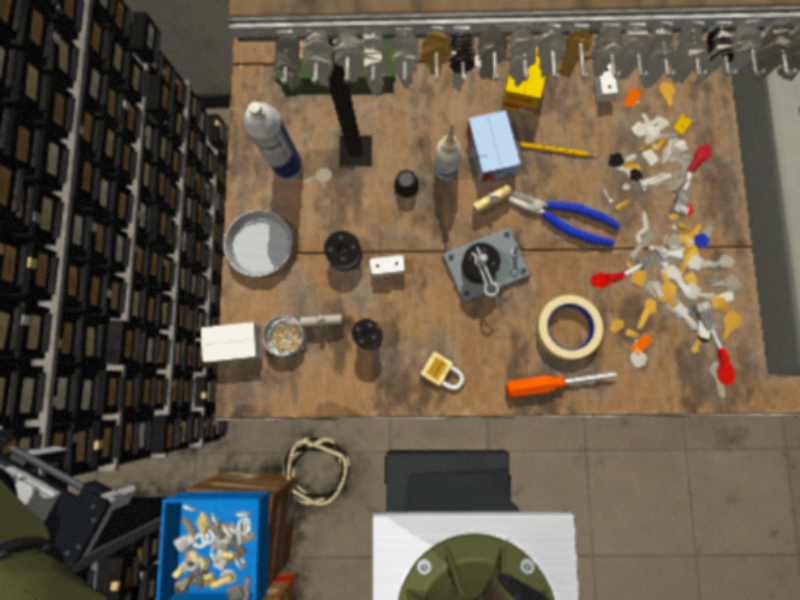

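View pics/scene0.png

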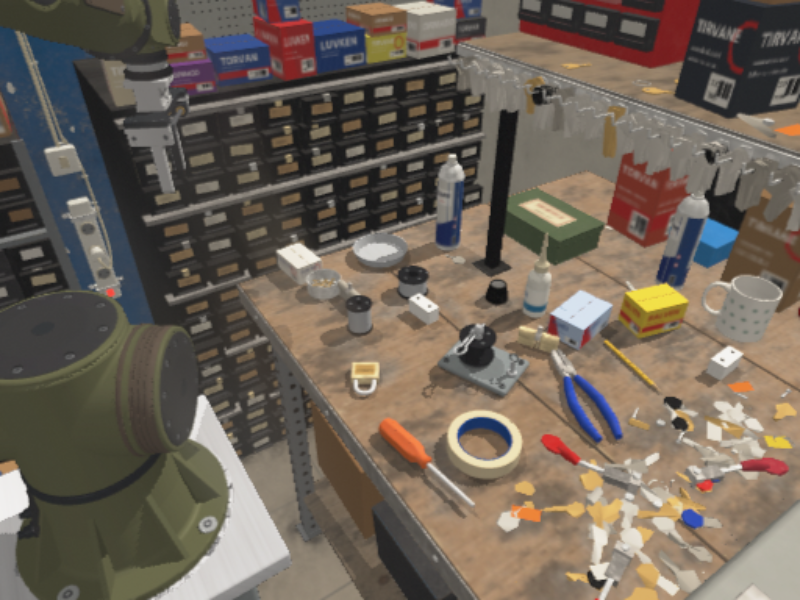

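The top view (800x600 scale) shows the stand with empty spool at about (482,265), the clip eye at (490,288) and the guide post at (515,262). The full spool is at (342,250), the narrow spool at (367,333) and the dish at (259,243). Next I'll zoom in and measure.

```bash
cat > h.py <<'E'
import numpy as np,cv2
from cell import manip, optics
def ray(n,u,v):
    c=optics.calibration(n);K=c["camera_matrix"];R=np.array(c["R"]);t=np.array(c["t"])
    d=R.T@np.linalg.solve(K,[u,v,1.]);return -R.T@t,d
def onz(n,u,v,z):
    o,d=ray(n,u,v);return o+d*(z-o[2])/d[2]
def cloud(n,D):
    c=optics.calibration(n);K=c["camera_matrix"];R=np.array(c["R"]);t=np.array(c["t"])
    v,u=np.mgrid[:384,:512];P=np.stack([(u-K[0,2])/K[0,0]*D,(v-K[1,2])/K[1,1]*D,D],-1)
    return (P-t)@R
def tri(u1,v1,u2,v2):
    o1,d1=ray("top",u1,v1);o2,d2=ray("scene",u2,v2)
    s=np.linalg.lstsq(np.stack([d1,-d2],1),o2-o1,rcond=None)[0]
    a,b=o1+d1*s[0],o2+d2*s[1];return (a+b)/2,np.linalg.norm(a-b)
def crop(n,p,x0,y0,w,h,k,name):
    cv2.imwrite(name,cv2.resize(p[y0:y0+h,x0:x0+w,::-1],(w*k,h*k),interpolation=cv2.INTER_CUBIC))
E
python3 - <<'E'
from h import *
for n,(x0,y0,w,h) in {"top":(270,135,80,65),"scene":(270,195,80,65)}.items():
    z=np.load(f"pics/{n}0.npz");p,D=z["p"],z["d"];P=cloud(n,D)
    a=p[y0:y0+h,x0:x0+w,::-1];
    globals()[n+"c"]=cv2.resize(a,(640,520),interpolation=cv2.INTER_CUBIC)[:, :]
    if n=="top":
        def fit(x0,x1,y0,y1,lo,hi):
            q=P[y0:y1,x0:x1].reshape(-1,3);q=q[(q[:,2]>lo)&(q[:,2]<hi)]
            (c,s,a)=cv2.minAreaRect(q[:,:2].astype(np.float32));(cc,r)=cv2.minEnclosingCircle(q[:,:2].astype(np.float32))
            print(len(q),"rect",np.round(c),np.round(s),round(a,1),"circ",np.round(cc,1),round(r,1),"z",np.round(np.percentile(q[:,2],[5,50,95]),1))
        print("bench z",np.median(P[200:230,200:270,2]))
        print("full");fit(200,238,140,180,32,50)
        print("narrow");fit(220,250,200,228,45,70)
        print("dish");fit(138,195,130,182,10,30)
        print("plate");fit(278,345,140,197,7,17)
        print("spool");fit(285,325,150,185,52,64)
        print("post");fit(322,340,152,180,45,64)
        print("all up");fit(280,345,140,197,64,90)
out=np.hstack([topc,scenec])
cv2.imwrite("pics/st.png",cv2.resize(out,(800,325)))
for n in("top","scene"): cv2.imwrite(f"pics/{n}c.png",globals()[n+"c"])
E
```

```text
bench z 0.06438012621170627
full
379 rect [572. 204.] [72. 59.] 34.3 circ [573.3 197.1] 40.7 z [36.4 38.8 41.3]
narrow
264 rect [435. 166.] [45. 43.] 44.9 circ [435.1 165.4] 23.0 z [52.4 55.1 58.1]
dish
337 rect [594. 352.] [113. 114.] 64.1 circ [594.  352.3] 58.2 z [10.9 17.8 22.6]
plate
1025 rect [554. -34.] [ 92. 125.] 21.5 circ [554.2 -34.3] 75.3 z [ 8.7 11.4 14.8]
spool
369 rect [542. -18.] [58. 72.] 79.0 circ [538.9 -22.9] 39.6 z [56.4 59.1 62.3]
post
6 rect [573. -82.] [ 2. 14.] 21.1 circ [572.2 -81.6] 7.2 z [50.1 53.1 56.1]
all up
102 rect [533. -24.] [74. 19.] 22.4 circ [534.3 -27.6] 37.0 z [64.3 67.5 80.1]
```

View pics/topc.png

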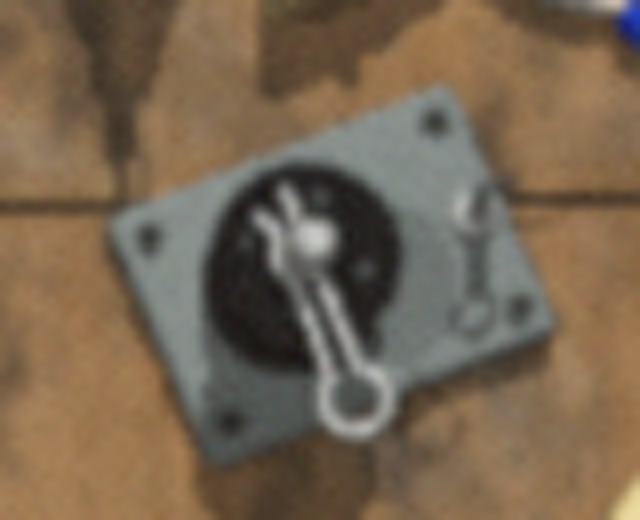

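View pics/scenec.png

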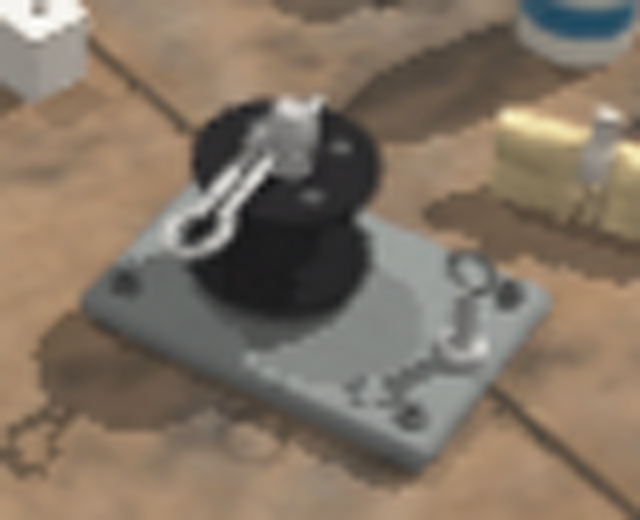

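The crops show the spindle tip at top crop px (318,236). The clip eye is at top crop (357,397) and scene crop (200,228). The clip lies roughly flat and the post is well to the right.

```bash
cat >> h.py <<'E'
from scipy.spatial.transform import Rotation as Ro
def go(x,y,z,yawdeg=None):
    "tool-frame shift/turn from present pose to a pointing-down pose"
    s=manip.read_state();p=s["eef_pos"];R=Ro.from_euler("xyz",s["eef_rot"])
    sh=R.inv().apply(np.array([x,y,z])-p)
    T=Ro.from_euler("xyz",[np.pi,0,np.radians(yawdeg)]) if yawdeg is not None else Ro.from_euler("xyz",[np.pi,0,s["eef_rot"][2]])
    print("shift",np.round(sh,1),"turn",np.round((R.inv()*T).as_rotvec(),3))
E
python3 - <<'E'
from h import *
e=tri(314.6,184.6,295,223.5);print("eye tri",e,"onz62",onz("top",314.6,184.6,62),onz("scene",295,223.5,62))
print("tip top",onz("top",309.75,164.6,80),"scene",onz("scene",307.5,207.5,80))
z=np.load("pics/top0.npz");P=cloud("top",z["d"])
for k,(x0,x1,y0,y1,lo,hi) in {"full":(200,236,140,180,36.5,45),"spool":(285,325,150,185,55,63.5),"narrow":(220,250,200,228,51,70)}.items():
    q=P[y0:y1,x0:x1].reshape(-1,3);q=q[(q[:,2]>lo)&(q[:,2]<hi)]
    print(k,len(q),np.median(q,0),np.percentile(q,[2,98],axis=0))
t=np.array([548.3,-19.6]);print("ang tip-eye",np.degrees(np.arctan2(*(t-e[0][:2])[::-1])))
go(504,-37,130,201.5)
E
```

```text
eye tri (array([502.27478915, -34.76456999,  65.84280295]), np.float64(1.5855083468036082)) onz62 [502.27525139 -34.90628614  62.        ] [506.00327553 -31.66663238  62.        ]
tip top [548.69963686 -22.30650667  80.        ] scene [555.68959726 -16.73983324  80.        ]
full 352 [576.85327706 207.73796836  38.95181257] [[550.18902805 179.47093579  36.57275171]
 [605.41491338 233.91352744  42.31120166]]
spool 364 [547.57996301 -21.11326492  59.05937485] [[513.77405448 -47.20279041  56.13991124]
 [575.57796225   6.9555944   62.7524886 ]]
narrow 261 [434.82992991 164.77173379  55.1474912 ] [[415.0755676  144.70743639  52.10960416]
 [454.83565093 186.59338619  58.51047326]]
ang tip-eye 18.236223980493715
shift [-467.  -356.4   75.3] turn [-0.001 -0.    -0.841]
```

```bash
python3 -m crank '[[50,-467,-356,75,0,0,-0.84],[50,-467,-356,75,0,0,-0.84],[50,-467,-356,75,0,0,-0.84],[50,-467,-356,75,0,0,-0.84],[50,-467,-356,75,0,0,-0.84],[50,-467,-356,75,0,0,-0.84],[50,-467,-356,75,0,0,-0.84],[50,-467,-356,75,0,0,-0.84],[50,-467,-356,75,0,0,-0.84],[50,-467,-356,75,0,0,-0.84]]'
python3 - <<'E'
from h import *
go(502,-34.5,130,201)
E
```

```text
clock: 1.1
eef_pos: [451.5, 72.0, 145.9]
eef_rot: [3.142, 0.0, -2.767]
wrist_force: [0.3, 0.7, -0.2]
finger_gap: 47.2
finger_force: 0.0
shift [  -8.1 -117.5   15.9] turn [0.    0.    0.008]
```

```bash
python3 -m crank '[[50,-8,-117,16,0,0,0.008],[50,-8,-117,16,0,0,0.008],[50,-8,-117,16,0,0,0.008],[50,-8,-117,16,0,0,0.008],[50,-8,-117,50,0,0,0.008],[50,-8,-117,50,0,0,0.008]]'
python3 - <<'E'
from h import *
go(502,-34.5,57,201)
for n,(x0,y0,w,h) in {"top":(270,135,80,65),"scene":(265,185,90,73)}.items():
    p,D=optics.camera(n); globals()[n]=cv2.resize(p[y0:y0+h,x0:x0+w,::-1],(400,325),interpolation=cv2.INTER_CUBIC)
cv2.imwrite("pics/a1.png",np.hstack([top,scene]))
E
```

```text
clock: 1.7
eef_pos: [499.2, -31.0, 93.3]
eef_rot: [3.139, -0.005, -2.775]
wrist_force: [0.5, 0.0, 0.6]
finger_gap: 47.3
finger_force: 0.0
shift [-1.6 -4.4 36.2] turn [ 0.003 -0.005  0.   ]
```

View pics/a1.png

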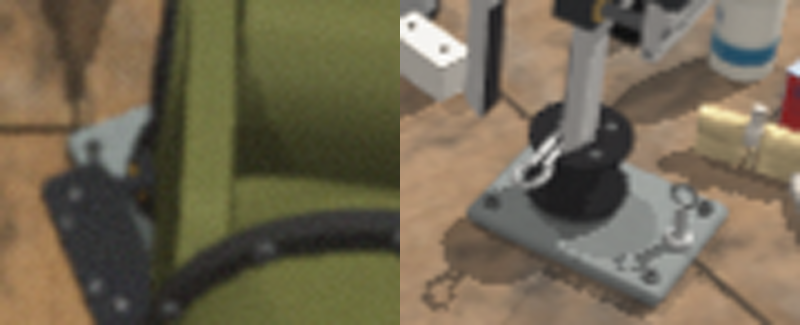

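The scene view shows the near finger above and beyond the clip eye (crop px (582,140) against the eye at (540,165)). The other finger is at (485,100), so the fingers straddle the eye. I'll descend.

```bash
python3 -m crank '[[50,0,0,0,0,0,0],[50,0,0,0,0,0,0],[50,0,0,20,0,0,0],[50,0,0,36,0,0,0],[50,0,0,36,0,0,0],[50,0,0,36,0,0,0]]' 30
python3 - <<'E'
from h import *
go(502,-34.5,57,201)
p,D=optics.camera("scene"); crop("s",p,265,185,90,73,7,"pics/a2.png")
E
```

```text
clock: 2.4
eef_pos: [501.6, -32.0, 61.0]
eef_rot: [-3.141, 0.001, -2.775]
wrist_force: [-0.3, -0.2, -0.1]
finger_gap: 47.2
finger_force: 0.0
shift [ 0.6 -2.5  4. ] turn [-0.     0.001 -0.   ]
```

View pics/a2.png

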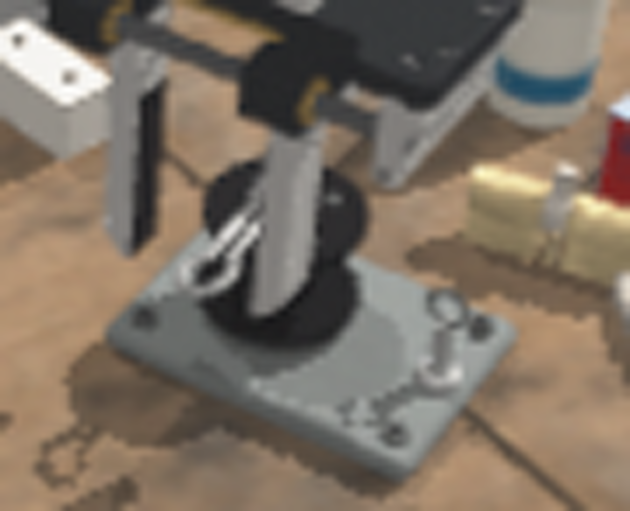

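The fingertips are at (130,245) and (268,310), with the eye at (213,268) between them and just above the tips. I'll centre, lower 4 mm and close.

```bash
python3 -m crank '[[50,0,-2,4,0,0,0],[50,0,-2,4,0,0,0],[30,0,-2,4,0,0,0],[20,0,-2,4,0,0,0],[10,0,-2,4,0,0,0],[10,0,-2,4,0,0,0],[10,0,-2,4,0,0,0]]' 20
```

```text
clock: 3.15
eef_pos: [502.1, -33.9, 56.2]
eef_rot: [-3.142, 0.0, -2.775]
wrist_force: [-0.3, 0.7, -0.2]
finger_gap: 20.9
finger_force: 20.0
```

```bash
python3 -m crank '[[5,0,0,0,0,0,0],[5,0,0,0,0,0,0],[5,2,0,0,0,0,0],[5,4,0,0,0,0,0],[5,6,0,0,0,0,0],[5,8,0,0,0,0,0]]' 40
python3 - <<'E'
from h import *
p,D=optics.camera("scene"); crop("s",p,265,185,90,73,7,"pics/a3.png")
E
```

```text
clock: 3.75
eef_pos: [494.5, -36.8, 56.2]
eef_rot: [-3.142, 0.0, -2.775]
wrist_force: [1.4, 0.2, -0.6]
finger_gap: 20.2
finger_force: 40.0
```

View pics/a3.png

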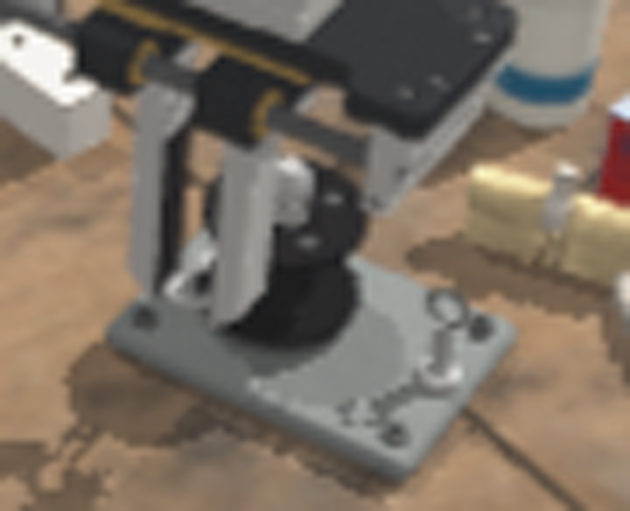

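The fingers hold the eye near (190,275). I'll keep pulling.

```bash
python3 -m crank '[[5,4,0,0,0,0,0],[5,8,0,0,0,0,0],[5,12,0,0,0,0,0],[5,17,0,0,0,0,0],[5,22,0,0,0,0,0],[5,27,0,0,0,0,0],[5,32,0,0,0,0,0],[5,37,0,0,0,0,0],[5,37,0,0,0,0,0]]'
python3 - <<'E'
from h import *
p,D=optics.camera("scene"); crop("s",p,255,185,100,75,7,"pics/a4.png")
E
```

```text
clock: 4.7
eef_pos: [459.5, -50.2, 56.2]
eef_rot: [3.142, -0.0, -2.776]
wrist_force: [0.3, 0.8, 0.1]
finger_gap: 19.9
finger_force: 40.0
```

View pics/a4.png

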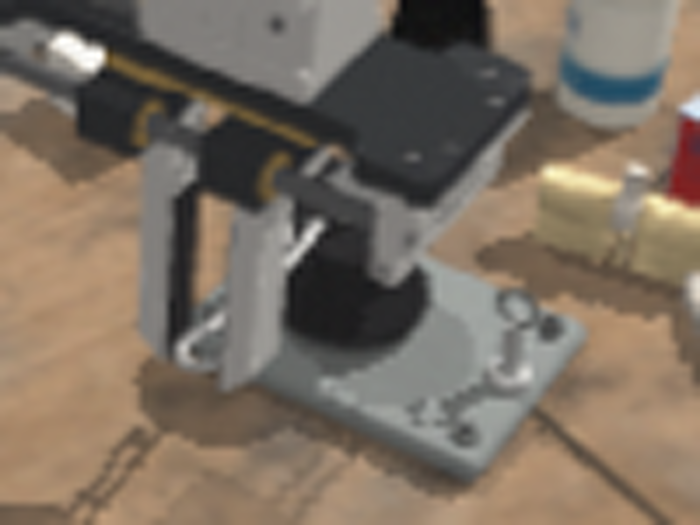

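The clip is free: its leg shows at (310,235), clear of the spool, with the eye held at (195,350). I'll lift it and go to the dish.

```bash
python3 -m crank '[[5,15,0,0,0,0,0],[5,25,0,-20,0,0,0],[5,25,0,-50,0,0,0],[5,25,0,-75,0,0,0],[5,25,0,-75,0,0,0]]'
python3 - <<'E'
from h import *
go(572,344,80,201)
E
```

```text
clock: 5.25
eef_pos: [438.2, -59.2, 134.1]
eef_rot: [-3.139, 0.004, -2.775]
wrist_force: [0.1, -0.5, -0.8]
finger_gap: 20.2
finger_force: 40.0
shift [-269.1  328.7   54.3] turn [-0.003  0.004 -0.   ]
```

```bash
python3 -m crank '[[5,-30,36,0,0,0,0],[5,-62,75,0,0,0,0],[5,-93,113,0,0,0,0],[5,-124,151,0,0,0,0],[5,-155,189,0,0,0,0],[5,-186,227,0,0,0,0],[5,-217,265,0,0,0,0],[5,-245,300,10,0,0,0],[5,-269,328,30,0,0,0],[5,-269,328,54,0,0,0]]'
python3 -m crank '[[5,0,0,0,0,0,0],[5,0,0,0,0,0,0]]'
python3 - <<'E'
from h import *
go(572,344,7,201)
p,D=optics.camera("scene"); crop("s",p,200,110,120,90,6,"pics/a5.png")
E
```

```text
clock: 6.25
eef_pos: [570.5, 347.5, 75.2]
eef_rot: [3.141, 0.001, -2.772]
wrist_force: [-0.7, -1.1, -0.7]
finger_gap: 20.6
finger_force: 40.0
clock: 6.45
eef_pos: [570.2, 343.2, 76.8]
eef_rot: [-3.141, -0.001, -2.776]
wrist_force: [0.6, 0.6, -0.2]
finger_gap: 20.2
finger_force: 40.0
shift [-2.1  0.1 69.8] turn [-0.    -0.001 -0.001]
```

View pics/a5.png

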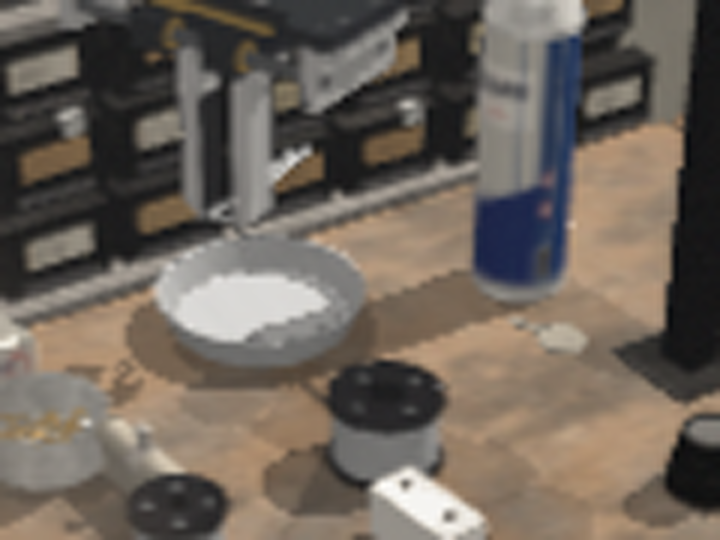

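The clip is held over the dish, with the eye at (225,212), the legs at (290,165) and the dish centre at (258,300). I'll lower and release it.

```bash
python3 -m crank '[[5,-2,0,30,0,0,0],[5,-2,0,50,0,0,0],[5,-2,0,60,0,0,0],[5,-2,0,66,0,0,0],[5,-2,0,70,0,0,0],[5,-2,0,70,0,0,0],[25,-2,0,70,0,0,0],[36,-2,0,70,0,0,0],[36,-2,0,70,0,0,0],[36,-2,0,70,0,0,0]]'
python3 -m crank '[[36,0,0,-20,0,0,0],[36,0,0,-70,0,0,0],[36,0,0,-120,0,0,0],[36,0,0,-120,0,0,0]]'
python3 - <<'E'
from h import *
p,D=optics.camera("scene"); crop("s",p,200,110,120,90,6,"pics/a6.png")
go(548.3,-20.5,140,111.3)
E
```

```text
clock: 7.5
eef_pos: [572.4, 344.4, 7.4]
eef_rot: [3.142, 0.0, -2.775]
wrist_force: [-0.3, -0.8, 0.5]
finger_gap: 33.7
finger_force: 0.0
clock: 7.9
eef_pos: [574.8, 345.7, 135.2]
eef_rot: [3.14, 0.012, -2.775]
wrist_force: [-0.8, -0.4, -0.6]
finger_gap: 34.0
finger_force: 0.0
shift [ 154.5 -332.2  -10.1] turn [0.006 0.005 1.565]
```

View pics/a6.png

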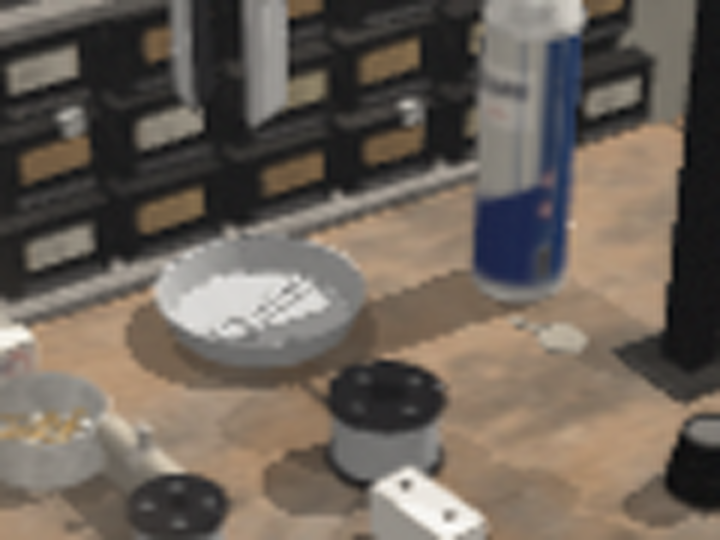

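The clip lies flat in the dish, from the eye at (230,328) to the legs at (310,290). My picture budget is used, so I'll work from numbers from here on. I'll turn the tool near the stand and re-measure the bare spindle and the full spool numerically while the view is clear.

Run:
```python
from h import *
p,D=optics.camera("top");P=cloud("top",D)
s=(slice(145,185),slice(288,330));q=P[s];g=cv2.cvtColor(p[s],cv2.COLOR_RGB2GRAY)
m=(q[...,2]>68)&(q[...,2]<90);v,u=np.nonzero(m);print("high px",len(u),u.mean()+288,v.mean()+145,q[m].mean(0),q[m][:,2].max())
b=(g>110).astype(np.uint8);b[:8]=0;n,l,st,ce=cv2.connectedComponentsWithStats(b)
for i in range(1,n):
    if 4<st[i,4]<80: print(st[i],ce[i]+[288,145],onz("top",*(ce[i]+[288,145]),80))
ps,Ds=optics.camera("scene");Ps=cloud("scene",Ds);r=Ps[190:245,285:330].reshape(-1,3)
k=r[(r[:,2]>66)&(r[:,2]<84)];print("scene high",len(k),k.mean(0),k.min(0),k.max(0))
# flange circle of empty spool and full spool: dark top-face contour in top view
for nm,(y0,y1,x0,x1),z in(("empty",(145,192,280,330),60),("full",(140,182,198,240),40)):
    gg=cv2.cvtColor(p[y0:y1,x0:x1],cv2.COLOR_RGB2GRAY);zz=P[y0:y1,x0:x1,2]
    mm=((gg<75)&(abs(zz-z)<5)).astype(np.uint8)
    c=max(cv2.findContours(mm,0,1)[0],key=cv2.contourArea);h=cv2.convexHull(c)
    (a,b2),r2,_=cv2.fitEllipse(h);print(nm,a+x0,b2+y0,r2,onz("top",a+x0,b2+y0,z))
zz=P[150:190,235:265];w=zz[(zz[...,2]>26)&(zz[...,2]<36)];print("block",w.min(0),w.max(0))
```

```text
high px 34 308.2352941176471 165.5 [547.23708846 -18.9351612   76.90090028] 80.84273504953802
[18 17  6  5 22] [308.5        164.27272727] [549.55959118 -19.29274351  80.        ]
[40 28  2  3  5] [328.4 173.8] [525.1944461  -66.65228782  80.        ]
[29 32 13  7 41] [322.53658537 179.6097561 ] [511.01512219 -51.90891029  80.        ]
scene high 44 [547.42696481 -21.94903613  74.78308541] [541.01232658 -27.60381069  66.00279008] [557.05379163 -14.57018777  82.43569439]
empty 307.7903060913086 166.88293266296387 (23.030366897583008, 23.83704948425293) [547.77400716 -19.86096948  60.        ]
full 218.1970157623291 158.70825386047363 (22.49163818359375, 22.892488479614258) [577.11531913 207.13198673  40.        ]
block [535.75286213 105.09360902  26.12631893] [565.36582885 159.50939583  33.28216024]
```

```bash
python3 -m crank '[[95,20,-40,-10,0,0,0.15],[95,40,-80,-10,0,0,0.3],[95,60,-120,-10,0,0,0.45],[95,80,-160,-10,0,0,0.6],[95,100,-200,-10,0,0,0.75],[95,115,-240,-10,0,0,0.9],[95,130,-275,-10,0,0,1.05],[95,145,-310,-10,0,0,1.2],[95,154,-332,-10,0,0,1.35],[95,154,-332,-10,0,0,1.5]]'
python3 - <<'E'
from h import *
go(548.3,-20.5,140,111.3)
E
```

```text
clock: 9.05
eef_pos: [546.5, -23.5, 135.4]
eef_rot: [-3.139, -0.001, 1.999]
wrist_force: [-0.2, 0.3, -0.2]
finger_gap: 89.5
finger_force: 0.0
shift [ 2.   2.9 -4.6] turn [-0.003 -0.001  0.056]
```

```bash
python3 -m crank '[[95,2,3,-5,0,0,0.056],[95,2,3,-5,0,0,0.056],[95,2,3,35,0,0,0.056],[95,2,3,75,0,0,0.056],[95,2,3,95,0,0,0.056],[95,2,3,105,0,0,0.056],[95,2,3,108,0,0,0.056],[95,2,3,108,0,0,0.056],[95,2,3,108,0,0,0.056]]' 12
python3 - <<'E'
from h import *
go(548.2,-20.3,25,111.3)
E
```

```text
clock: 9.95
eef_pos: [549.8, -17.8, 30.2]
eef_rot: [3.14, 0.001, 1.952]
wrist_force: [-0.4, 0.1, 0.6]
finger_gap: 89.3
finger_force: 0.0
shift [-1.8 -2.5  5.2] turn [0.001 0.001 0.01 ]
```

```bash
python3 -m crank '[[95,-2,-2,3,0,0,0],[95,-2,-2,3,0,0,0],[75,-2,-2,3,0,0,0],[55,-2,-2,3,0,0,0],[55,-2,-2,3,0,0,0],[55,-2,-2,3,0,0,0]]' 12
```

```text
clock: 10.55
eef_pos: [548.2, -20.3, 26.2]
eef_rot: [3.141, 0.0, 1.952]
wrist_force: [0.1, 0.3, 0.7]
finger_gap: 61.4
finger_force: 12.0
```

```bash
python3 -m crank '[[55,0,0,-4,0,0,0],[55,0,0,-10,0,0,0],[55,0,0,-25,0,0,0],[55,0,0,-50,0,0,0],[55,0,0,-80,0,0,0],[55,0,0,-100,0,0,0],[55,0,0,-100,0,0,0],[55,0,0,-100,0,0,0]]'
python3 - <<'E'
from h import *
P=cloud("top",np.load("pics/top0.npz")["d"]).reshape(-1,3)
k=(abs(P[:,0]-462)<62)&(abs(P[:,1]-82)<45);print("max z in spot",np.sort(P[k][:,2])[-5:])
go(462,82,126)
E
```

```text
clock: 11.35
eef_pos: [548.0, -20.3, 125.9]
eef_rot: [3.141, 0.0, 1.952]
wrist_force: [0.3, -0.3, 0.2]
finger_gap: 61.4
finger_force: 12.0
max z in spot [14.13503287 14.49826935 14.91057969 15.33638642 15.64032326]
shift [ 1.269e+02 -4.180e+01 -1.000e-01] turn [0. 0. 0.]
```

```bash
python3 -m crank '[[55,40,-12,0,0,0,0],[55,85,-24,0,0,0,0],[55,125.5,-36,0,0,0,0],[55,125.5,-36,0,0,0,0],[55,125.5,-36,30,0,0,0],[55,125.5,-36,65,0,0,0],[55,125.5,-36,95,0,0,0],[55,125.5,-36,108,0,0,0],[55,125.5,-36,114,0,0,0],[55,125.5,-36,114,0,0,0]]'
python3 -m crank '[[55,0,0,2,0,0,0],[55,0,0,4,0,0,0],[55,0,0,5,0,0,0],[55,0,0,5,0,0,0]]'
```

```text
clock: 12.35
eef_pos: [468.1, 82.6, 12.0]
eef_rot: [-3.141, -0.0, 1.952]
wrist_force: [0.3, 0.1, -0.1]
finger_gap: 61.5
finger_force: 12.0
clock: 12.75
eef_pos: [468.2, 82.8, 7.4]
eef_rot: [3.141, 0.0, 1.952]
wrist_force: [-0.2, 0.1, -0.7]
finger_gap: 61.4
finger_force: 12.0
```

```bash
python3 -m crank '[[55,0,0,0.8,0,0,0],[55,0,0,0.8,0,0,0],[66,0,0,0.8,0,0,0],[72,0,0,0.8,0,0,0],[72,0,0,0.8,0,0,0],[72,0,0,-20,0,0,0],[72,0,0,-65,0,0,0],[72,0,0,-110,0,0,0],[72,0,0,-110,0,0,0]]'
python3 - <<'E'
from h import *
# full spool: tool y along world x -> yaw 90
go(577.3,207,110,90)
p,D=optics.camera("scene");P=cloud("scene",D).reshape(-1,3)
k=(np.hypot(P[:,0]-468,P[:,1]-83)<45)&(P[:,2]>33)&(P[:,2]<50);print(len(P[k]),P[k].mean(0),P[k].min(0),P[k].max(0))
E
```

```text
clock: 13.65
eef_pos: [470.5, 83.1, 122.4]
eef_rot: [3.133, 0.002, 1.952]
wrist_force: [-0.1, -0.4, -0.7]
finger_gap: 67.7
finger_force: 0.0
shift [ 75.3 145.1  13.5] turn [0.009 0.001 0.381]
271 [468.33494007  82.34560216  40.48120672] [439.52588504  54.67110663  33.04371738] [498.95588131 113.88921268  44.03285853]
```

```bash
python3 -m crank '[[72,0,0,0,0,0,0.15],[72,20,40,10,0,0,0.3],[72,40,80,10,0,0,0.45],[72,60,115,10,0,0,0.6],[72,75,145,10,0,0,0.75],[72,75,145,10,0,0,0.9],[72,75,145,10,0,0,1.05],[72,75,145,10,0,0,1.2],[72,75,145,10,0,0,1.35],[76,75,145,10,0,0,1.5]]'
python3 -m crank '[[78,0,0,0,0,0,0.11],[78,0,0,0,0,0,0.11],[78,0,0,0,0,0,0.11]]'
python3 - <<'E'
from h import *
go(577.3,207,3,20)
print(manip.read_state()["joints"])
E
```

```text
clock: 14.7
eef_pos: [574.2, 206.2, 105.3]
eef_rot: [-3.141, 0.002, 0.446]
wrist_force: [-0.0, -0.2, -0.2]
finger_gap: 70.6
finger_force: 0.0
clock: 15.0
eef_pos: [574.4, 206.2, 106.1]
eef_rot: [-3.142, 0.001, 0.345]
wrist_force: [-0.7, -1.1, 0.6]
finger_gap: 73.0
finger_force: 0.0
shift [  3.1   0.3 103.1] turn [-0.     0.001 -0.004]
[ 2.84701333e-01  5.26083035e-01  1.44314379e+00 -2.95218490e-05
  1.17382292e+00  1.51026317e+00]
```

Now lower beside the full spool and make the first centring grip.

```bash
python3 -m crank '[[78,3,0,0,0,0,0],[78,3,0,40,0,0,0],[78,3,0,75,0,0,0],[78,3,0,92,0,0,0],[78,3,0,100,0,0,0],[78,3,0,102,0,0,0],[78,3,0,102,0,0,0],[60,3,0,102,0,0,0],[55,3,0,102,0,0,0],[55,3,0,102,0,0,0]]' 8
```

```text
clock: 16.0
eef_pos: [578.1, 207.5, 6.2]
eef_rot: [3.141, -0.002, 0.342]
wrist_force: [-0.4, -0.2, 5.5]
finger_gap: 61.1
finger_force: 8.0
```

```bash
python3 -m crank '[[65,0,0,0,0,0,0],[76,0,0,0,0,0,0],[78,0,0,0,0,0,0],[78,0,0,-1,0,0,-0.15],[78,0,0,-1,0,0,-0.3],[78,0,0,-1,0,0,-0.45],[78,0,0,-1,0,0,-0.6],[78,0,0,-1,0,0,-0.75],[78,0,0,-1,0,0,-0.9]]'
python3 -m crank '[[78,0,0,0,0,0,-0.15],[78,0,0,0,0,0,-0.3],[78,0,0,0,0,0,-0.45],[78,0,0,0,0,0,-0.6],[78,0,0,0,0,0,-0.7],[78,0,0,0,0,0,-0.7],[78,0,0,0,0,0,-0.7]]'
python3 - <<'E'
from h import *
go(577.9,207.2,5,111.3)
E
```

```text
clock: 16.9
eef_pos: [577.4, 207.3, 6.0]
eef_rot: [-3.141, 0.0, 1.248]
wrist_force: [-0.1, -0.2, -0.8]
finger_gap: 72.9
finger_force: 0.0
clock: 17.6
eef_pos: [577.5, 207.3, 6.0]
eef_rot: [-3.141, -0.0, 1.939]
wrist_force: [1.3, -0.0, -0.2]
finger_gap: 73.5
finger_force: 0.0
shift [-0.3  0.3  1. ] turn [-0.    -0.    -0.004]
```

```bash
python3 -m crank '[[65,0,0,0,0,0,0],[55,0,0,0,0,0,0],[50,0,0,0,0,0,0],[50,0,0,0,0,0,0],[50,0,0,-5,0,0,0],[50,0,0,-20,0,0,0],[50,0,0,-50,0,0,0],[50,0,0,-85,0,0,0],[50,0,0,-115,0,0,0],[50,0,0,-115,0,0,0]]' 25
python3 - <<'E'
from h import *
go(548.1,-20.3,121,111.3)
E
```

```text
clock: 18.6
eef_pos: [579.4, 207.9, 126.6]
eef_rot: [3.134, 0.001, 1.942]
wrist_force: [-0.7, -0.4, -4.1]
finger_gap: 60.8
finger_force: 25.0
shift [-201.3 -111.9    4.8] turn [ 0.008  0.001 -0.001]
```

```bash
python3 -m crank '[[50,-15,-8,0,0,0,0],[50,-45,-25,0,0,0,0],[50,-80,-44,0,0,0,0],[50,-115,-64,0,0,0,0],[50,-150,-83,0,0,0,0],[50,-180,-100,0,0,0,0],[50,-196,-108,0,0,0,0],[50,-200,-110,0,0,0,0],[50,-200,-110,0,0,0,0],[50,-200,-110,0,0,0,0]]'
python3 -m crank '[[50,0,0,0,0,0,0],[50,0,0,0,0,0,0]]'
python3 - <<'E'
from h import *
s=manip.read_state();print(s["eef_pos"])
go(548.1,-20.3,106,111.3)
E
```

```text
clock: 19.6
eef_pos: [547.3, -18.4, 120.6]
eef_rot: [-3.141, -0.001, 1.942]
wrist_force: [-0.3, 0.6, -3.1]
finger_gap: 60.6
finger_force: 25.0
clock: 19.8
eef_pos: [547.6, -18.2, 121.0]
eef_rot: [-3.141, -0.0, 1.943]
wrist_force: [-0.2, 0.3, -3.1]
finger_gap: 60.5
finger_force: 25.0
[547.55348964 -18.23185616 120.98065519]
shift [-2.1 -0.2 15. ] turn [-0. -0.  0.]
```

```bash
python3 -m crank '[[50,-1.8,-0.2,5,0,0,0],[50,-1.8,-0.2,15,0,0,0],[50,-1.8,-0.2,25,0,0,0],[50,-1.8,-0.2,30,0,0,0],[50,-1.8,-0.2,33,0,0,0],[50,-1.8,-0.2,36,0,0,0],[50,-1.8,-0.2,38,0,0,0],[50,-1.8,-0.2,40,0,0,0],[50,-1.8,-0.2,42,0,0,0],[50,-1.8,-0.2,42,0,0,0]]'
python3 - <<'E'
from h import *
for _ in range(3):
    optics.camera("top");s=manip.read_state();R=Ro.from_euler("xyz",s["eef_rot"]);print(s["eef_pos"],"tool F",R.inv().apply(s["wrist_force"]).round(1),s["moment"].round(2))
E
```

```text
clock: 20.8
eef_pos: [548.0, -20.7, 79.0]
eef_rot: [-3.141, -0.0, 1.942]
wrist_force: [0.0, 0.5, -4.0]
finger_gap: 60.7
finger_force: 25.0
[548.02531562 -20.67768995  79.12277426] tool F [0.5 0.2 4. ] [-0.05 -0.01 -0.04]
[548.06457138 -20.68024171  79.22074824] tool F [-0.6  0.6  3.8] [-0.04 -0.02  0.02]
[548.09384044 -20.69713758  79.25866024] tool F [ 1.  -0.6  4.1] [0.   0.1  0.02]
```

The bore is past the taper with no contact force. Continue down.

```bash
python3 -m crank '[[50,0,0,4,0,0,0],[50,0,0,8,0,0,0],[50,0,0,12,0,0,0],[50,0,0,16,0,0,0],[50,0,0,20,0,0,0],[50,0,0,24,0,0,0],[50,0,0,24,0,0,0]]'
python3 -m crank '[[50,0,0,4,0,0,0],[50,0,0,8,0,0,0],[50,0,0,12,0,0,0],[50,0,0,16,0,0,0],[50,0,0,19,0,0,0],[50,0,0,22,0,0,0],[50,0,0,23,0,0,0],[50,0,0,24,0,0,0],[50,0,0,24,0,0,0]]'
```

```text
clock: 21.65
eef_pos: [547.7, -20.6, 54.5]
eef_rot: [-3.141, -0.0, 1.942]
wrist_force: [-0.9, 0.1, -4.1]
finger_gap: 60.9
finger_force: 25.0
clock: 22.55
eef_pos: [548.0, -20.7, 31.1]
eef_rot: [-3.142, -0.0, 1.942]
wrist_force: [-1.2, -0.1, -2.7]
finger_gap: 60.8
finger_force: 25.0
```

```bash
python3 -m crank '[[50,0,0,1,0,0,0],[50,0,0,2,0,0,0],[50,0,0,3,0,0,0],[50,0,0,3.5,0,0,0],[50,0,0,3.5,0,0,0]]'
python3 -m crank '[[50,0,0,0.5,0,0,0],[50,0,0,1,0,0,0],[50,0,0,1,0,0,0]]'
```

```text
clock: 23.05
eef_pos: [548.0, -20.7, 27.6]
eef_rot: [-3.141, -0.0, 1.942]
wrist_force: [-0.7, 0.7, -2.4]
finger_gap: 60.7
finger_force: 25.0
clock: 23.35
eef_pos: [548.0, -20.7, 26.6]
eef_rot: [-3.142, -0.0, 1.942]
wrist_force: [0.1, 0.5, -3.9]
finger_gap: 60.7
finger_force: 25.0
```

```bash
python3 -m crank '[[50,0,0,0.5,0,0,0],[50,0,0,0.5,0,0,0]]'
python3 -m crank '[[50,0,0,0.5,0,0,0],[50,0,0,0.5,0,0,0]]'
```

```text
clock: 23.55
eef_pos: [548.1, -20.7, 26.2]
eef_rot: [3.142, 0.0, 1.942]
wrist_force: [-0.4, -0.4, -3.1]
finger_gap: 60.7
finger_force: 25.0
clock: 23.75
eef_pos: [548.1, -20.7, 26.1]
eef_rot: [3.141, 0.0, 1.942]
wrist_force: [-3.6, 0.0, 4.2]
finger_gap: 60.4
finger_force: 25.0
```

The hub is carrying the spool now. Release and retreat.

```bash
python3 -m crank '[[60,0,0,0,0,0,0],[70,0,0,0,0,0,0],[80,0,0,0,0,0,0],[80,0,0,0,0,0,0],[80,0,0,-20,0,0,0],[80,0,0,-60,0,0,0],[80,0,0,-100,0,0,0],[80,0,0,-140,0,0,0],[80,0,0,-150,0,0,0],[80,0,0,-150,0,0,0]]'
python3 -m crank '[[80,50,0,0,0,0,0],[80,100,0,0,0,0,0],[80,150,0,0,0,0,0],[80,180,0,0,0,0,0],[80,180,0,0,0,0,0]]'
python3 - <<'E'
from h import *
p,D=optics.camera("scene");P=cloud("scene",D).reshape(-1,3)
for nm,x,y,lo,hi in(("full top",548,-20.5,54,65),("spindle",548,-20.5,68,90),("empty",468,82.5,35,48)):
    k=P[(np.hypot(P[:,0]-x,P[:,1]-y)<36)&(P[:,2]>lo)&(P[:,2]<hi)];print(nm,len(k),np.median(k,0).round(1),k.min(0).round(1),k.max(0).round(1))
    if nm=="full top":
        A=np.c_[k[:,:2]-[x,y],np.ones(len(k))];print("plane",np.linalg.lstsq(A,k[:,2],rcond=None)[0])
# clip in dish: dark strokes vs floor and heights
q=p[150:175,225:270];print("dish dark px",int((cv2.cvtColor(q,cv2.COLOR_RGB2GRAY)<110).sum()))
z0=np.load("pics/scene0.npz");d=np.abs(p.astype(int)-z0["p"]).max(2)>60
n,l,st,ce=cv2.connectedComponentsWithStats(d[150:].astype(np.uint8))
print([(s[0],s[1]+150,s[2],s[3],s[4]) for s in st[1:].tolist() if s[4]>12])
E
```

```text
clock: 24.75
eef_pos: [548.7, -20.7, 176.9]
eef_rot: [3.139, 0.001, 1.942]
wrist_force: [-0.4, -0.3, -0.2]
finger_gap: 75.4
finger_force: 0.0
clock: 25.25
eef_pos: [480.9, 149.7, 173.8]
eef_rot: [-3.139, -0.001, 1.945]
wrist_force: [-0.0, -0.0, 0.3]
finger_gap: 75.2
finger_force: 0.0
full top 271 [544.1 -24.8  60.6] [518.6 -49.1  54.3] [580.5  11.1  64.7]
plane [4.80320587e-03 1.29242051e-02 6.04583021e+01]
spindle 35 [546.9 -23.   76.6] [542.6 -26.8  70. ] [555.6 -13.7  82.8]
empty 266 [468.7  81.7  40.7] [439.8  52.1  35.3] [498.5 112.2  43.8]
dish dark px 377
[(0, 150, 21, 6, 45), (51, 150, 3, 8, 14), (232, 156, 7, 5, 23), (14, 159, 13, 7, 63), (253, 170, 21, 24, 242), (0, 185, 4, 5, 17), (244, 204, 24, 27, 497), (103, 209, 10, 14, 42), (294, 211, 10, 15, 46), (296, 223, 20, 10, 135), (119, 231, 5, 5, 19), (125, 253, 9, 19, 74), (116, 254, 10, 27, 163), (0, 301, 19, 32, 438), (10, 365, 3, 8, 14)]
```

The full spool's top is flat at 60 mm, the empty one stands upright, and nothing else has changed on the bench. Handing in.

```bash
python3 -c "
from cell import manip
print(manip.sign_off())"
```

```text
the job is handed in; nothing more can be done
None
```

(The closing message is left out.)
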